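Tip the dish mould down into its taped place

TASK

The plaster dish mould has been drying on edge and is needed for the next slab of clay. First push the black sanding block right out of the blue tape rectangle while the mould still stands, then push the mould over, high up on its domed side, so that it comes to rest flat on its back, dome up, inside the tape. Do not lift or carry either of them, and leave everything else on the bench where it is.

Things in the scene. Friction and masses are not known exactly. Their poses are not given: they have to be found in the camera images.
- tape_place: Rectangle of 20 mm wide blue tape stuck flat on the bench, outer size 220 x 180 mm, inner size 180 x 140 mm. Origin: its centre, on the bench surface. Its x axis runs along the 220 mm length, from the end where the mould stands to the far end; y along the 180 mm width; z up. It cannot move.
- mould: White plaster hump mould standing on edge: block 34 mm thick (x), 130 mm wide (y), 160 mm high (z), 0.64 to 0.92 kg, with a dome 104 mm across and 20 mm high in the middle of its -x face (centre 80 mm up); above the dome that face has a flat rim, 28 mm deep or more. Its flat back (+x) looks along the rectangle's x axis, within 3 degrees. Origin: centre of the block's underside.
- mould_foot (a point): Middle of the bottom edge of the mould's flat back (17 mm in +x from the mould's origin); at the start 15 to 45 mm inside the outer edge of the tape's near end. Pushed near the top of its domed side the mould tips about this edge, which hardly slides; it passes its balance when the top has gone about 40 mm and falls by itself.
- block_center (a point): Black rubber sanding block 90 mm long (its x), 55 mm wide (its y), 32 mm high, about 85 to 170 g, lying flat in the tape rectangle, perhaps partly over the tape. This point: its centre, half-way up. It slides freely on the bench when pushed.
- mould_a (a point): Corner of the mould's flat back: foot, -y side (17 mm in x, 65 mm in y from the mould's origin, at height 0 or 160 mm).
- mould_b (a point): Corner of the mould's flat back: foot, +y side (17 mm in x, 65 mm in y from the mould's origin, at height 0 or 160 mm).
- mould_c (a point): Corner of the mould's flat back: top, -y side (17 mm in x, 65 mm in y from the mould's origin, at height 0 or 160 mm).
- mould_d (a point): Corner of the mould's flat back: top, +y side (17 mm in x, 65 mm in y from the mould's origin, at height 0 or 160 mm).
- block_a (a point): Sanding block's -x -y vertical edge, half-way up (45 mm in x, 27.5 mm in y from its centre).
- block_b (a point): Sanding block's -x +y vertical edge, half-way up (45 mm in x, 27.5 mm in y from its centre).
- block_c (a point): Sanding block's +x -y vertical edge, half-way up (45 mm in x, 27.5 mm in y from its centre).
- block_d (a point): Sanding block's +x +y vertical edge, half-way up (45 mm in x, 27.5 mm in y from its centre).
- glaze_jar: Bystander: amber glaze jar with white cap, 72 mm diameter, 90 mm tall, standing far right. Origin: centre of its underside.
- brush_cup: Bystander: white cup, 74 mm diameter at the rim, 85 mm tall, with three brushes standing in it up to about 200 mm, on the left. Origin: centre of its underside.
- blue_bowl: Bystander: blue bowl, 120 mm diameter, 55 mm tall, far left. Origin: centre of its underside.
- slip_bottle: Bystander: white plastic bottle with red cap, 60 mm diameter, 150 mm tall, standing on the right. Origin: centre of its underside.
- rib: Bystander: flat wooden rib with one round end, about 128 x 55 x 10 mm, lying near right. Origin: on its underside, 50 mm from the square end.
- paddle: Bystander: wooden paddle lying near left, 270 mm long, 60 mm wide, 14 mm thick blade, 22 mm thick handle. Origin: on its underside where the blade meets the handle.
There are look-alikes about, which are no part of the job. Leave any orange look-alike of the mould alone.

How it is judged:
By the outcome, as a careful person would: the job done as asked, in the order asked, and still so for the second after the job is handed in, with the robot touching nothing.
It also fails if it takes over 58 s, if anything falls off the work surface, if the arm or the gripper's body presses on something with over 40 N, if the wrist force passes 120 N, or if a joint passes its speed limit or range.

ROBOT

A 7-joint arm with a two-finger parallel gripper is mounted at the origin on the work surface. World frame = base frame: x ahead of the robot, y to its left, z up, the work surface at z = 0. Lengths are in mm, angles in rad, forces in N, time in s.
With the tool pointing down it reaches from about 425 to 950 mm from the base axis. Payload 16.7 kg.
Tool frame: the origin (TCP) lies midway between the tips of the shut fingers; the grasp point (between the pads) lies 19 mm behind it (manip.hold_point_z is the z of the grasp point in the tool frame, in mm); z points along the fingers, y is the line along which they close (so a half turn about z gives the same grasp; the last joint's range is limited). The gripper opens to 94 mm and grips with 3 to 60 N. Pads are 16 mm wide; open, the fingers measure 119 mm over their backs; the gripper's body (75 mm by 177 mm) begins 78 mm behind the grasp point.
Start: joints at [-1.298, 0.426, 0.074, 1.606, -0.034, 1.111, -0.067], TCP at [276.346, 615.798, 205.467] pointing down, gripper open.
Joint ranges: [-2.85, 2.85], [-0.5, 2.14], [-1.23, 1.37], [0.21, 2.46], [-1.02, 4.16], [0.16, 2.05], [-2.73, 2.73]. Speed limits (rad/s): [1.89, 1.89, 2.39, 2.39, 3.01, 3.01, 3.01].

INTERFACE

Orientations are given as [roll, pitch, yaw] about the fixed x, y, z axes, in that order (R = Rz(yaw) Ry(pitch) Rx(roll)).
In Python, from cell import manip gives the robot as it stands.
- The arm moves only by the shell command python3 -m pendant 'ROWS'. ROWS is a JSON object of lists of equal length, an entry for each row: "dp": the shift along the tool's x, y, z in mm, a list of three; "twist": the turn about the tool's z in degrees; "claw": the finger opening in mm, from 0 to 94. In form: {"dp": [[x, y, z], ...], "twist": [twist, ...], "claw": [claw, ...]}. A call has 1 to 20 rows; each row is the pose to reach, as a shift and turn from the pose commanded when the call began, along the tool's axes at that moment; what a row does not reach only later rows make up. A row lasts 1/10 s, in which the tool goes at most 50 mm and 8.59 degrees, less where a joint would pass 70% of its speed; a pose out of reach is approached as far as the arm can. A call with a gripper value outside its range is refused whole. The fingers move at their own pace and stop on an object; the grip force is fixed at half the most. Time passes only in rows, so rows that repeat a pose let the fingers close. It gives the time, the measured TCP pose, the force, the opening and the grip force at its end, in the units of the state.
- manip.observe(): the state, without advancing time (a new reading comes with each control period).
- manip.grab_frame(name): name is "side" or "top" or "wrist"; returns (picture, depth): 420x560x3 uint8, red, green, blue; 420x560 float32, mm along the optical axis (not along the pixel's ray), 0 where there is no reading.
- manip.camera_info(name): a dict with "intrinsics" (3x3 intrinsics, pixels), "xyz" and "rotation" of the camera in the world. Camera axes: x right, y down, z forward; pixel columns grow to the right and rows downward; lengths in mm; the calibration is good to about 2 mm. A picture is of the moment at which its call begins: read the wrist's pose just before it. camera_info takes no time and is no camera call; for the wrist camera it gives the pose at the moment of the call.
- manip.hand_in(): hands the job in; it is judged then, once.
The state is a dict: "time_s": time; "joint_positions": joint angles; "joint_velocities": joint speeds; "joint_efforts": joint torques, N m; "ee_pos": TCP position; "tool_rot": TCP orientation; "contact_force": force on the tool from outside, world axes, zero at the start; "ft_torque": the same for the moment, N m; "width": opening from 0.0 (shut) to 1.0 (fully open); "grasp_force": force on a finger pad.
Only numpy, scipy, OpenCV 4.12 (cv2) and the standard library are available. Lean on these libraries where they do the work, as an engineer would, in place of code of your own. Each camera call takes 0.05 s, during which the arm holds its last target. There are 200 camera calls.

## Working session

There is one attempt and no reset: what is moved stays moved. The work goes in short steps, Python scripts to look and compute and a shell command to move; the robot and the scene stay as the last step left them, time stands still between calls to the robot, and variables do not carry over. Pictures are saved under pics/ and viewed, at most 10 in all, crops included, and the job is handed in when it is done.

```bash
mkdir -p pics; ls
cat > h.py <<'E'
import numpy as np, cv2
from cell import manip
def grab(n,save=None):
    ci=manip.camera_info(n); im,d=manip.grab_frame(n)
    if save: cv2.imwrite(f'pics/{save}.png',im[:,:,::-1])
    K=np.array(ci['intrinsics']);R=np.array(ci['rotation'])
    if R.shape!=(3,3):
        from scipy.spatial.transform import Rotation as S
        R=S.from_euler('xyz',R).as_matrix()
    v,u=np.mgrid[:420,:560]
    P=np.stack([(u-K[0,2])/K[0,0]*d,(v-K[1,2])/K[1,1]*d,d],-1)@R.T+np.array(ci['xyz'])
    P[d==0]=np.nan
    return im,d,P
E
python3 - <<'E'
from h import *
s=manip.observe();print(s)
a=grab('top','top1');b=grab('side','side1')
np.savez('f1.npz',ti=a[0],tp=a[2],si=b[0],sp=b[2])
for n in('top','side','wrist'):print(n,manip.camera_info(n))
E
```

```text
pics
{'time_s': 0.0, 'joint_positions': array([-1.29851216,  0.42673072,  0.0738754 ,  1.60661713, -0.03410507,
        1.11078412, -0.06705446]), 'joint_velocities': array([-1.24748712e-03, -2.23377553e-04, -2.86373449e-04, -4.12901501e-04,
       -4.32708689e-04, -1.84226031e-04,  4.04789844e-05]), 'joint_efforts': array([-7.43006276e-04, -9.35841393e+01,  3.66619930e+00, -4.54171085e+01,
       -4.88968345e-02,  1.99964008e-02,  7.51657058e-05]), 'ee_pos': array([276.19903997, 615.42238034, 204.77273289]), 'tool_rot': array([-3.14031746e+00,  1.00238121e-04,  2.71979755e+00]), 'contact_force': array([ 1.02794957,  0.14966876, -1.19659055]), 'ft_torque': array([ 0.0171547 ,  0.02986042, -0.00654396]), 'grasp_force': 0.0, 'width': 0.998867192619091}
top {'intrinsics': array([[404.03768356,   0.        , 280.4589593 ],
       [  0.        , 404.03768356, 214.19194181],
       [  0.        ,   0.        ,   1.        ]]), 'xyz': array([ 455.47563437,  -19.9548343 , 1218.43068953]), 'rotation': array([-3.05870221, -0.01751192, -1.55390237])}
side {'intrinsics': array([[466.02519813,   0.        , 279.98851112],
       [  0.        , 466.02519813, 205.02230416],
       [  0.        ,   0.        ,   1.        ]]), 'xyz': array([ 424.49166239, -919.54001922, 1065.05409668]), 'rotation': array([-2.38412351, -0.01327603, -0.12319188])}
wrist {'intrinsics': array([[326.57113149,   0.        , 281.32397138],
       [  0.        , 326.57113149, 208.22301347],
       [  0.        ,   0.        ,   1.        ]]), 'xyz': array([200.93065979, 648.9256494 , 384.2727258 ]), 'rotation': array([ 2.85410463e+00, -7.32336144e-06,  1.14932095e+00])}
```

View pics/top1.png

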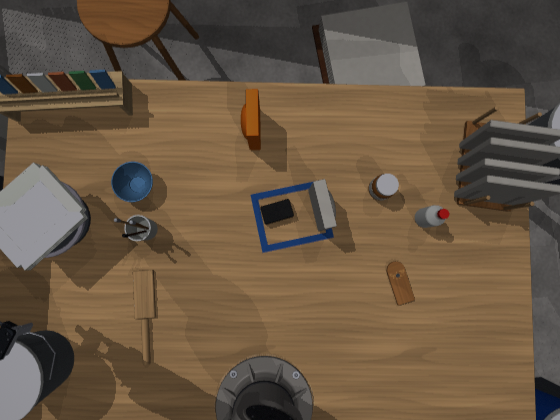

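View pics/side1.png

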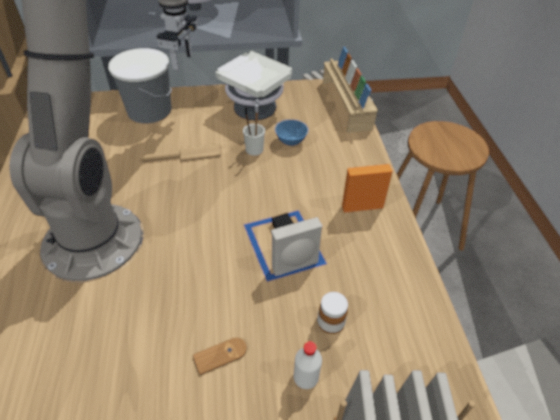

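The pictures show the white mould with its dome side to the right (-y world) at top px (324,205). The black block is at (277,212), inside the tape (251..333, 183..248). The orange look-alike is at (251,118). The stacked white slabs at (35,215) and the grey rack at (510,160) could also be confused with the mould. I choose the white plaster one standing in the tape.

Run:
```python
from h import *
f=np.load('f1.npz')
def rect(p,name):
    r=cv2.minAreaRect(p[:,:2].astype(np.float32)); print(name,len(p),np.round(r[0],1),np.round(r[1],1),round(r[2],1),'z',np.round(np.nanpercentile(p[:,2],[5,50,95]),1)); return r
for k in 'ts':
    im=f[k+'i'];P=f[k+'p'];h=cv2.cvtColor(im,cv2.COLOR_RGB2HSV).astype(int);H,S,V=h[...,0],h[...,1],h[...,2]
    roi=(P[...,0]>350)&(P[...,0]<680)&(P[...,1]>-250)&(P[...,1]<180)
    x,y,z=P[...,0],P[...,1],P[...,2]
    tp=roi&(H>100)&(H<130)&(S>120)&(V>50)&(abs(z)<8)
    rect(P[tp],k+' tape')
    b=roi&(V<60)&(z>26)&(z<40); rect(P[b],k+' blocktop')
    m=roi&(z>150)&(z<172)&(S<70); r=rect(P[m],k+' mouldtop'); print(np.round(cv2.boxPoints(r),1).tolist())
    print(np.round(cv2.boxPoints(cv2.minAreaRect(P[b][:,:2].astype(np.float32))),1).tolist())
    print(np.round(cv2.boxPoints(cv2.minAreaRect(P[tp][:,:2].astype(np.float32))),1).tolist())
    if k=='t': print('bench z',np.nanmedian(z[roi&(z<20)]))
im=f['ti'];c=cv2.resize(im[160:260,225:355],None,fx=5,fy=5,interpolation=cv2.INTER_CUBIC);cv2.imwrite('pics/crop1.png',c[:,:,::-1])
for n,(u0,u1,v0,v1) in dict(jar=(365,405,165,205),cup=(115,155,205,245),bowl=(105,160,155,210),orange=(235,265,85,150)).items():
    q=f['tp'][v0:v1,u0:u1].reshape(-1,3);q=q[q[:,2]>30];print(n,np.round(q.min(0)),np.round(q.max(0)))
```

```text
t tape 1051 [553.5 -72.9] [177.3 217.3] 13.0 z [-2.9  0.9  4.7]
t blocktop 573 [553.9 -62. ] [117.7 153.3] 14.2 z [27.7 31.8 35.5]
t mouldtop 637 [ 574.1 -152.6] [129.8  34.1] 14.5 z [156.1 159.8 163.1]
[[507.1000061035156, -152.3000030517578], [515.5999755859375, -185.39999389648438], [641.2000122070312, -152.8000030517578], [632.7000122070312, -119.80000305175781]]
[[478.1000061035156, -2.200000047683716], [515.7999877929688, -150.6999969482422], [629.7999877929688, -121.80000305175781], [592.0999755859375, 26.799999237060547]]
[[442.70001220703125, 13.0], [491.5, -198.6999969482422], [664.2999877929688, -158.89999389648438], [615.4000244140625, 52.900001525878906]]
bench z 0.10227531465943684
s tape 408 [553.5 -74.2] [172.7 213.1] 12.7 z [-4.9 -1.3  2.3]
s blocktop 142 [554.3 -12.3] [49.8 36.1] 9.6 z [27.1 30.  33.1]
s mouldtop 586 [ 572.7 -155.6] [129.8  38.3] 15.3 z [152.2 157.7 160.8]
[[505.0, -154.1999969482422], [515.0999755859375, -191.1999969482422], [640.4000244140625, -157.0], [630.2999877929688, -120.0999984741211]]
[[526.7000122070312, 1.2999999523162842], [532.7000122070312, -34.29999923706055], [581.7999877929688, -25.899999618530273], [575.7999877929688, 9.600000381469727]]
[[445.79998779296875, 10.800000190734863], [492.70001220703125, -197.10000610351562], [661.2000122070312, -159.10000610351562], [614.2999877929688, 48.79999923706055]]
jar [ 604. -370.   32.] [ 673. -303.   96.]
cup [468. 324.  30.] [541. 397. 206.]
bowl [582. 334.  30.] [697. 453.  59.]
orange [751.  26.  30.] [882.  78. 165.]
```

View pics/crop1.png

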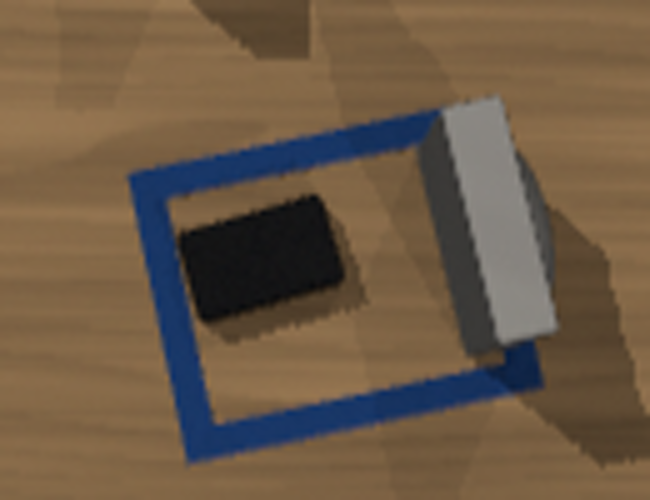

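The crop confirms it: white mould with the dome on its right face, and the block near the far end of the tape at crop (262,257). Next I compute the block pose and the approach.

```bash
cat >> h.py <<'E'
C=np.array([553.5,-73.2]);A=np.deg2rad(103);X=np.array([np.cos(A),np.sin(A)]);Y=np.array([-X[1],X[0]])
def R(p): p=np.asarray(p)[...,:2]-C; return np.stack([p@X,p@Y],-1)
def toolshift(world,s):
    from scipy.spatial.transform import Rotation as S
    return S.from_euler('xyz',s['tool_rot']).as_matrix().T@(np.asarray(world,float)-s['ee_pos'])
E
python3 - <<'E'
from h import *
f=np.load('f1.npz');im=f['ti'];P=f['tp'];g=im.max(-1)<45
m=np.zeros(g.shape,bool);m[192:228,255:298]=1
m&=g&(P[...,2]>24)&(P[...,2]<40)
n,l,st,_=cv2.connectedComponentsWithStats(m.astype(np.uint8));k=1+st[1:,4].argmax()
p=P[l==k];r=cv2.minAreaRect(p[:,:2].astype(np.float32));print(r,len(p))
c=np.array(r[0]);print('block rect',R(c),'mould',R([573.4,-154]),'bp',R(cv2.boxPoints(r)))
s=manip.observe()
print('over block z150',toolshift([*c,205],s)," yaw",np.rad2deg(s['tool_rot']))
E
```

```text
((562.7147827148438, -27.58792495727539), (54.50014877319336, 88.0815658569336), 17.449438095092773) 541
block rect [ 42.37016543 -19.2390928 ] mould [-83.20562722  -1.2139191 ] bp [[ 84.16417517  11.34551367]
 [ -3.65192233   4.51222506]
 [  0.57615568 -49.82369927]
 [ 88.39225318 -42.99041066]]
over block z150 [-5.24664872e+02 -4.69374034e+02  4.46843975e-01]  yaw [-1.79931306e+02  5.46588653e-03  1.55831774e+02]
```

```bash
python3 -m pendant '{"dp":[[0,0,-60],[0,0,-120],[-20,-18,-120],[-55,-50,-120],[-525,-469,-120],[-525,-469,-120],[-525,-469,-120],[-525,-469,-120],[-525,-469,-120],[-525,-469,-120],[-525,-469,-120],[-525,-469,-120],[-525,-469,-120],[-525,-469,-120],[-525,-469,-120],[-525,-469,-120],[-525,-469,-120],[-525,-469,-120],[-525,-469,-120],[-525,-469,-120]],"twist":[0,0,8,16,24,32,40,48,51,51,51,51,51,51,51,51,51,51,51,51],"claw":[94,94,94,94,94,94,94,94,94,94,94,94,94,94,94,94,94,94,94,94]}'
python3 - <<'E'
from h import *
s=manip.observe();print(s['ee_pos'],np.rad2deg(s['tool_rot']),toolshift([562.7,-27.6,10],s))
E
```

```text
time_s: 2.1
ee_pos: [563.0, -26.0, 325.2]
tool_rot: [-3.141, -0.0, 1.831]
contact_force: [-0.4, 0.0, 0.1]
width: 0.999
grasp_force: 0.0
[563.0233924  -26.00408972 325.24006911] [-1.79972008e+02 -2.07681685e-02  1.04900718e+02] [ -1.57335156  -0.56888849 315.23983507]
```

```bash
python3 -m pendant '{"dp":[[-2,-1,45],[-2,-1,95],[-2,-1,145],[-2,-1,195],[-2,-1,240],[-2,-1,270],[-2,-1,290],[-2,-1,303],[-2,-1,313],[-2,-1,313],[-2,-1,313]],"twist":[0,0,0,0,0,0,0,0,0,0,0],"claw":[94,94,94,94,94,94,94,94,94,94,94]}'
python3 - <<'E'
from h import *
grab('side','side2')
E
```

```text
time_s: 3.2
ee_pos: [563.3, -29.0, 13.2]
tool_rot: [3.141, 0.0, 1.83]
contact_force: [0.7, -0.3, 0.5]
width: 1.003
grasp_force: 0.0
```

View pics/side2.png

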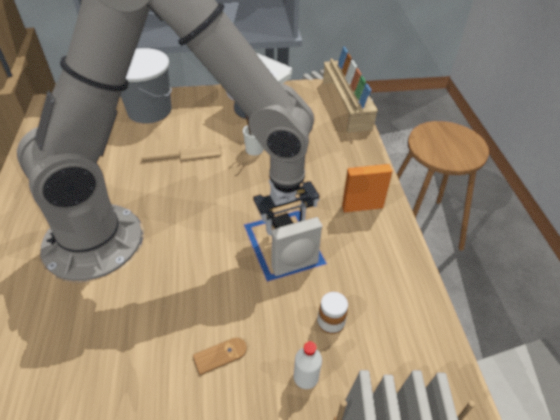

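The gripper straddles the block (px (285,215)) and the mould is still standing at (297,248). Next I push away from the base.

```bash
python3 -m pendant '{"dp":[[0,10,0],[0,20,0],[0,30,0],[0,40,0],[0,50,0],[0,60,0],[0,70,0],[0,80,0],[0,90,0],[0,100,0],[0,110,0],[0,120,0],[0,130,0],[0,138,0],[0,143,0],[0,146,0],[0,146,0],[0,142,0],[0,140,0],[0,140,0]],"twist":[0,0,0,0,0,0,0,0,0,0,0,0,0,0,0,0,0,0,0,0],"claw":[94,94,94,94,94,94,94,94,94,94,94,94,94,94,94,94,94,94,94,94]}'
python3 -m pendant '{"dp":[[0,0,-20],[0,0,-50],[0,0,-100],[0,0,-150],[0,0,-200],[0,0,-250],[0,0,-250],[0,0,-250]],"twist":[0,0,0,0,0,0,0,0],"claw":[94,94,94,94,94,94,94,94]}'
python3 - <<'E'
from h import *
i,d,P=grab('wrist','w3')
h=cv2.cvtColor(i,cv2.COLOR_RGB2HSV)
m=(i.max(-1)<50)&(P[...,2]>24)&(P[...,2]<40)&(P[...,0]>500)
n,l,st,_=cv2.connectedComponentsWithStats(m.astype(np.uint8));k=1+st[1:,4].argmax()
r=cv2.minAreaRect(P[l==k][:,:2].astype(np.float32));print(r,R(r[0]),R(cv2.boxPoints(r)))
s=manip.observe();print(s['ee_pos'],np.rad2deg(s['tool_rot']))
t=C+X*-160+Y*-1.5;print('target behind mould',t,toolshift([*t,263],s))
E
```

```text
time_s: 5.25
ee_pos: [697.9, 6.3, 12.7]
tool_rot: [3.141, 0.0, 1.829]
contact_force: [0.4, -0.3, -0.1]
width: 0.999
grasp_force: 0.0
time_s: 6.05
ee_pos: [698.8, 6.7, 264.0]
tool_rot: [3.139, -0.0, 1.83]
contact_force: [-0.8, 0.0, -0.8]
width: 0.999
grasp_force: 0.0Traceback (most recent call last):
  File "<stdin>", line 5, in <module>
ValueError: attempt to get argmax of an empty sequence
```

View pics/w3.png

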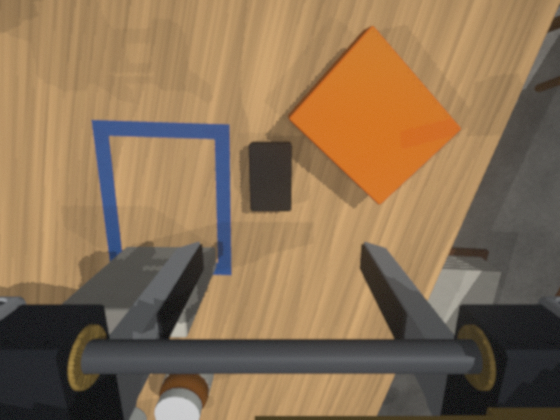

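Run:
```python
from h import *
i,d,P=grab('top','top4')
h=cv2.cvtColor(i,cv2.COLOR_RGB2HSV)
m=(h[...,0]<15)&(h[...,1]>200)&(h[...,2]>120)&(P[...,2]>10)&(P[...,0]>600)
q=P[m];print(len(q),q.min(0),q.max(0))
m=(i.max(-1)<50)&(P[...,2]>24)&(P[...,2]<40)&(P[...,0]>500)
print(m.sum())
s=manip.observe();print(s['ee_pos'],np.rad2deg(s['tool_rot']))
t=C+X*-160+Y*-1.5;print('target behind mould',t,toolshift([*t,263],s))
```

```text
12 [742.11563333 177.40415131  55.63359351] [784.05907115 193.7059013   63.96085443]
106
[697.72422033   6.87782263 261.56030015] [-1.79940223e+02 -2.56760987e-02  1.04842640e+02]
target behind mould [ 590.95372379 -228.76178378] [-200.42547074 -163.57206348   -1.35886223]
```

View pics/top4.png

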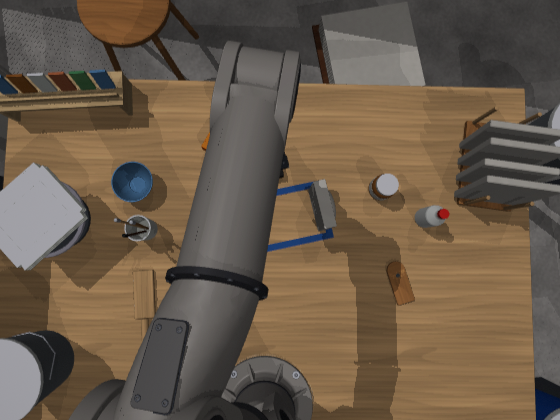

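The block is out at wrist px (270,176), but the gripper's body knocked over the orange look-alike: it now lies flat at wrist px (375,115), and in the top view it has moved to about (205,140). I misjudged the clearance to it. I'll move clear and assess the damage.

```bash
python3 -m pendant '{"dp":[[-30,-25,0],[-65,-53,0],[-100,-82,0],[-135,-110,0],[-165,-135,0],[-190,-155,0],[-200,-164,0],[-200,-164,0],[-200,-164,0]],"twist":[0,0,0,0,0,0,0,0,0],"claw":[70,70,70,70,70,70,70,70,70]}'
python3 - <<'E'
from h import *
a=grab('side','side5');b=grab('top','top5')
i,d,P=b
h=cv2.cvtColor(i,cv2.COLOR_RGB2HSV);x,y,z=P[...,0],P[...,1],P[...,2]
m=(h[...,0]<15)&(h[...,1]>200)&(z>10)&(x>600)&(x<950)&(y>-100)&(y<300)
q=P[m]
if len(q): print('orange',len(q),q.min(0),q.max(0),cv2.minAreaRect(q[:,:2].astype(np.float32)))
m=(z>150)&(z<172)&(h[...,1]<70)&(x>480)&(x<680)&(y>-210)&(y<-90);r=cv2.minAreaRect(P[m][:,:2].astype(np.float32));print('mould',m.sum(),r,R(r[0]))
m=(i.max(-1)<60)&(z>20)&(z<42)&(x>500)&(x<780)&(y>-100)&(y<80);print(m.sum())
if m.sum(): r=cv2.minAreaRect(P[m][:,:2].astype(np.float32));print('block',r,R(r[0]),R(cv2.boxPoints(r)))
s=manip.observe();print(s['ee_pos'],np.rad2deg(s['tool_rot']),R(s['ee_pos']))
cv2.imwrite('pics/both5.png',np.hstack([a[0][80:360,100:460],b[0][60:340,100:460]])[:,:,::-1])
E
```

```text
time_s: 7.05
ee_pos: [591.3, -227.3, 261.7]
tool_rot: [-3.141, -0.001, 1.831]
contact_force: [0.5, 0.4, -0.8]
width: 0.748
grasp_force: 0.0
orange 1041 [685.41832211  14.3089722   28.2140278 ] [884.14137426 193.7990077   61.3513574 ] ((784.5744018554688, 104.21450805664062), (130.2943878173828, 159.95791625976562), 62.05265426635742)
mould 639 ((574.2439575195312, -152.69155883789062), (129.94203186035156, 33.958457946777344), 14.390841484069824) [-82.12057045  -2.33058126]
556
block ((684.3969116210938, 3.3511886596679688), (55.21181106567383, 89.95387268066406), 13.894657135009766) [  45.14378837 -144.76230286] [[  89.68420968 -116.45745013]
 [  -0.25870347 -117.86201423]
 [   0.60336707 -173.06715558]
 [  90.54628022 -171.66259148]]
[ 591.63581588 -226.80586372  261.89740774] [-1.79966088e+02 -3.55272027e-02  1.04963452e+02] [-158.24764738   -2.60459639]
```

View pics/both5.png

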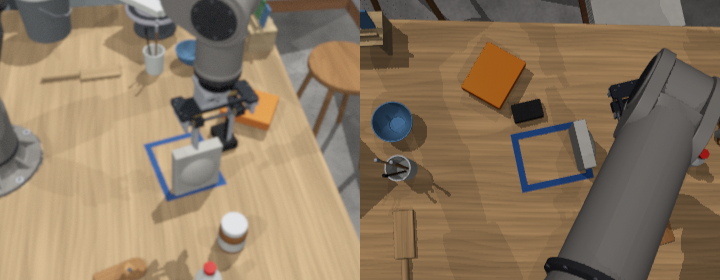

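The crop shows the orange piece lying flat, at right-hand px (494,75). It can't be set upright again with a tool that only points down, so I leave it rather than disturb more. The block is fully outside the tape at (527,110), and the mould stands unmoved. I continue with the mould.

```bash
python3 -m pendant '{"dp":[[0,0,35],[0,0,75],[0,0,105],[0,0,119],[10,0,119],[25,0,119],[35,0,119],[42,0,119],[47,0,119],[51,0,119],[54,0,119],[57,0,119],[60,0,119]],"twist":[0,0,0,0,0,0,0,0,0,0,0,0,0],"claw":[70,70,70,70,70,70,70,70,70,70,70,70,70]}'
python3 -m pendant '{"dp":[[4,0,0],[8,0,0],[12,0,0],[16,0,0],[20,0,0],[24,0,0],[28,0,0],[31,0,0],[34,0,0],[37,0,0],[40,0,0],[43,0,0],[46,0,0],[46,0,0],[46,0,0],[46,0,0]],"twist":[0,0,0,0,0,0,0,0,0,0,0,0,0,0,0,0],"claw":[70,70,70,70,70,70,70,70,70,70,70,70,70,70,70,70]}'
python3 - <<'E'
from h import *
i,d,P=grab('wrist','w6')
s=manip.observe();print(s['ee_pos'],R(s['ee_pos']))
E
```

```text
time_s: 8.45
ee_pos: [575.5, -170.9, 143.5]
tool_rot: [3.142, 0.0, 1.829]
contact_force: [0.8, -0.0, 1.0]
width: 0.745
grasp_force: 0.5
time_s: 10.05
ee_pos: [563.7, -126.4, 143.5]
tool_rot: [3.142, 0.0, 1.829]
contact_force: [1.0, -0.5, 0.5]
width: 0.743
grasp_force: 0.0
[ 563.71207523 -126.42112668  143.49474945] [-54.15428974   2.02180816]
```

View pics/w6.png

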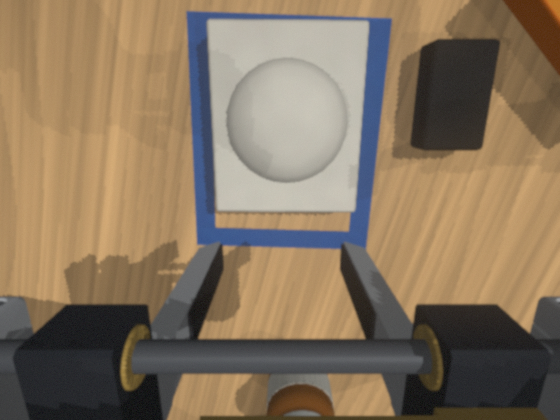

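The mould lies dome up, px (207-367, 20-212), within the tape. The block is outside at (455,95). I retreat upwards and verify.

```bash
python3 -m pendant '{"dp":[[-10,0,-10],[-20,0,-50],[-40,0,-90],[-60,0,-120],[-60,0,-120],[-60,0,-120],[-60,0,-120]],"twist":[0,0,0,0,0,0,0],"claw":[70,70,70,70,70,70,70]}'
python3 - <<'E'
from h import *
i,d,P=grab('top','top7')
x,y,z=P[...,0],P[...,1],P[...,2];S=cv2.cvtColor(i,cv2.COLOR_RGB2HSV)[...,1]
m=(z>24)&(z<65)&(S<70)&(i.min(-1)>60)&(x>450)&(x<680)&(y>-200)&(y<70)
r=cv2.minAreaRect(P[m][:,:2].astype(np.float32));print(r,R(r[0]),R(cv2.boxPoints(r)))
E
```

```text
time_s: 10.8
ee_pos: [578.6, -183.9, 262.7]
tool_rot: [-3.14, -0.001, 1.83]
contact_force: [0.1, -0.0, -0.2]
width: 0.741
grasp_force: 0.0
((548.9837036132812, -55.069129943847656), (129.80606079101562, 159.10646057128906), 14.368508338928223) [18.68212267  0.32198567] [[ 96.66260602  67.10646921]
 [-62.39848337  63.30651591]
 [-59.29835568 -66.46246771]
 [ 99.76273557 -62.66251484]]
```

```bash
python3 -c "
from cell import manip
print(manip.hand_in())"
```

```text
the job is handed in; nothing more can be done
None
```

I handed the job in with the block fully out of the tape first and the mould then tipped flat, dome up, inside it, but during the block push I knocked over the orange look-alike mould by misjudging the gripper's clearance; it could not be stood up again with a downward-only tool, so "leave everything else where it is" was not met.

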